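# Sowing tray under the grow shelf

### The job

Slide the sowing tray with the yellow plant label straight forward under the low shelf in front of it, keeping it flat on the worktop and square to the shelf, and leave about 5 cm of it sticking out in front of the board as a finger hold. Do not knock the shelf, and leave the tray with the blue label where it stands.

Things in the scene. Friction and masses are not known exactly. Their poses are not given: they have to be found in the camera images.
- tray_yellow: black 12-cell sowing tray in a green base, yellow plant label. Solid block 224 x 170 x 58 mm (rim 228 x 174), too wide to grip: push it; 0.3-0.6 kg. Origin: centre of its underside. x: long axis, within 7 degrees of parallel to the shelf's y; a long side faces the robot (-y points away from it). Label 58 mm beyond the centre, its top 82 mm up. Stands before its half of the shelf: go straight ahead.
- tray_blue: the same tray with a blue plant label, beside the yellow one (which is left varies; at least 15 mm between them). Same size, origin and axes. Leave it in place.
- shelf: fixed low shelf: wood board 170 (x) x 600 (y) x 15 mm on two white end panels, trowel, packet and spoon rest on top (to 165 mm up). Origin: on the worktop under the board's centre. x: away from the robot; y: along it, to the left. Front edge of the board at x = -85 mm; underside 110 mm up, 101 under the light strip; top 125. Free between the panels: y = -280 to +280 mm.

How it is judged:
At the end, for the whole second after the job is handed in: The yellow-label tray rests flat on the worktop under the shelf, between its end panels, square to it within 10 degrees, with its near side 34 to 66 mm in front of the board's front edge (tray centre at x = -64 to -32 mm in the shelf's frame); the blue-label tray is within 20 mm of where it stood (x of tray_yellow in the frame of shelf between -0.064 and -0.032 m and y of tray_yellow in the frame of shelf between -0.168 and 0.168 m and angle between the x axis of tray_yellow and the y axis of shelf, either way round below 0.175 rad and height (world z) of tray_yellow below 0.004 m and angle between tray_yellow's own z axis and vertical below 0.05 rad and linear speed of tray_yellow below 0.01 m/s and distance of tray_blue from where it was at the start of the episode below 0.02 m); the robot touches nothing.
It fails at once if the shelf is knocked or pressed with more than 5 N by the tray or the robot (contact force between shelf and anything else above 5 N).
It fails at once if the yellow-label tray is lifted by more than 15 mm or tipped by more than 9 degrees (height (world z) of tray_yellow above 0.015 m or angle between tray_yellow's own z axis and vertical above 0.16 rad).
It fails at once if the blue-label tray is moved by more than 20 mm (distance of tray_blue from where it was at the start of the episode above 0.02 m).
It also fails if it takes over 35 s, if anything falls off the work surface, if the arm or the gripper's body presses on something with over 40 N, if the wrist force passes 120 N, or if a joint passes its speed limit or range.

### The arm

A 7-joint arm with a two-finger parallel gripper is mounted at the origin on a cart in front of the work surface, level with it; the furniture and walls round the work are solid. World frame = base frame: x ahead of the robot, y to its left, z up, the work surface at z = 0. Lengths are in m, angles in rad, forces in N, time in s.
With the tool pointing down it reaches from about 0.425 to 0.925 m from the base axis. Payload 6.8 kg.
Tool frame: the origin (TCP) lies midway between the tips of the shut fingers; the grasp point (between the pads) lies 19 mm behind it; x points along the fingers, y is the direction in which the jaws open and shut, and the axes are right-handed (so a half turn about x gives the same grasp; the last joint's range is limited). The gripper opens to 85 mm and grips with 20 to 120 N. Pads are 22 mm wide; open, the fingers measure 114 mm over their backs; the gripper's body (76 mm by 85 mm) begins 54 mm behind the grasp point. The pads swing forward as they close: fully open they stand 13 mm farther back than shut.
Start: joints at [1.175, 0.477, 0.022, 1.555, -0.011, 1.109, -0.083], TCP at [0.192, -0.647, 0.231] pointing down, gripper open.
Joint ranges: [-2.96, 2.96], [-0.34, 2.1], [-1.41, 1.46], [0.24, 2.44], [-1.37, 4.51], [0.17, 1.92], [-2.96, 2.96]. Speed limits (rad/s): [2.39, 2.39, 3.14, 3.14, 3.14, 3.14, 3.14].

### API

Orientations are given as a rotation vector (axis times angle).
In Python, from bench import r, viewer, nets gives the robot as it stands.
- The arm moves only by the shell command python3 -m pendant 'ROWS' [FORCE]. ROWS is JSON, one flat list of numbers, 5 for each row, row after row: the finger opening in mm, from 0 to 85.4, then the shift along the tool's x, y, z in mm, then the turn about the tool's x in rad. A call has 1 to 20 rows; each row shifts and turns the commanded pose from where the row before left it, along the tool's axes as they then stand; what a row does not reach is not made up. A row lasts 1/8 s, in which the tool goes at most 62.5 mm and 10.7 degrees, less where a joint would pass 70% of its speed; a pose out of reach is approached as far as the arm can. A call with a gripper value outside its range is refused whole. The fingers move at their own pace and stop on an object; FORCE is the grip in N (left out, the last holds). Time passes only in rows, so rows that do not move let the fingers close. It gives the time, the measured TCP pose, the force and the opening at its end, in the units of the state.
- r.get_obs(): the state, without advancing time (a new reading comes with each control period).
- viewer.grab_frame(name): name is "scene" or "top" or "wrist"; returns (picture, depth): 384x512x3 uint8, red, green, blue; 384x512 float32, m along the optical axis (not along the pixel's ray), 0 where there is no reading.
- viewer.calibration(name): a dict with "mtx" (3x3 intrinsics, pixels), "world_to_cam" (4x4, takes a point from world to camera coordinates). Camera axes: x right, y up, looking along -z (the intrinsics and any distortion apply to the point x, -y, -z); pixel columns grow to the right and rows downward; lengths in m; the calibration is good to about 2 mm. A picture is of the moment at which its call begins: read the wrist's pose just before it. calibration takes no time and is no camera call; for the wrist camera it gives the pose at the moment of the call.
- r.hand_in(): hands the job in, once; it reports no verdict.
Trained networks look in the newest picture that a camera, given by its name, has taken for a name from the list of things; names that differ only in an ending like _2 or _b are one class to them, and where a whole thing is asked for, a point or a joint stands for the part that bears it (a point fixed in the world has none). Each returns a list of dicts, best first, with "score" (0 to 1); they miss things now and then, are a little off and sometimes report something else, mostly with a low value. They report only what shows in the picture. A call takes as long as a camera call.
- nets.look_for(name, camera): "location" ([x, y, z] in m, in world coordinates, good to about 4 mm: the middle of the surface that is visible of it).
- nets.silhouettes(name, camera): "mask" (384x512 bool, what is visible of it).
The state is a dict: "clock": time; "joints": joint angles; "qvel": joint speeds; "tau": joint torques, N m; "tcp_pos": TCP position; "orientation": TCP orientation; "contact_force": force on the tool from outside, world axes, zero at the start; "moment": the same for the moment, N m; "grip_width": finger opening in m.
Only numpy, scipy, OpenCV 4.12 (cv2) and the standard library are available. Lean on these libraries where they do the work, as an engineer would, in place of code of your own. Each camera call takes 0.05 s, during which the arm holds its last target. There are 200 camera calls.

## Working session

There is one attempt and no reset: what is moved stays moved. The work goes in short steps, Python scripts to look and compute and a shell command to move; the robot and the scene stay as the last step left them, time stands still between calls to the robot, and variables do not carry over. Pictures are saved under pics/ and viewed, about 8 in all and at most 12, crops included, and the job is handed in when it is done.

```bash
mkdir -p pics
cat > h.py <<'E'
import numpy as np, cv2
from bench import r, viewer, nets
def cloud(name,d):
    c=viewer.calibration(name);K=np.array(c["mtx"]);T=np.linalg.inv(np.array(c["world_to_cam"]))
    v,u=np.mgrid[:384,:512]
    p=np.stack([(u-K[0,2])/K[0,0]*d,-(v-K[1,2])/K[1,1]*d,-d],-1)
    return p@T[:3,:3].T+T[:3,3]
E
python3 - <<'E'
from h import *
ims=[]
for n in("scene","top"):
    im,d=viewer.grab_frame(n); ims.append(im); np.savez(f"{n}.npz",im=im,d=d,p=cloud(n,d))
    for o in("tray_yellow","tray_blue","shelf"):
        print(n,o,[(np.round(x["location"],3),round(x["score"],2)) for x in nets.look_for(o,n)][:3])
cv2.imwrite("pics/a.png",cv2.cvtColor(cv2.resize(np.hstack(ims),(800,300)),cv2.COLOR_RGB2BGR))
o=r.get_obs();print(o["clock"],o["tcp_pos"],o["orientation"],o["grip_width"])
E
```

```text
scene tray_yellow [(array([0.547, 0.267, 0.044]), 0.72)]
scene tray_blue [(array([ 0.535, -0.005,  0.043]), 0.67)]
scene shelf [(array([0.732, 0.116, 0.126]), 0.97)]
top tray_yellow [(array([0.554, 0.268, 0.046]), 0.84)]
top tray_blue [(array([ 0.538, -0.005,  0.046]), 0.86)]
top shelf [(array([0.749, 0.113, 0.122]), 0.76)]
0.4 [ 0.19158837 -0.6471835   0.2311674 ] [ 2.06705689  0.29972282 -2.06709046] 0.08498810558454889
```

View pics/a.png

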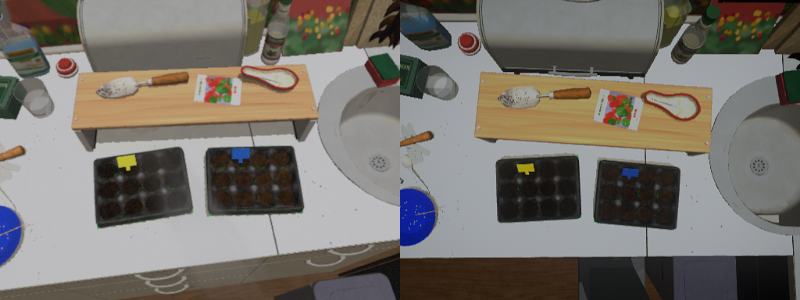

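The yellow tray is on the left (scene about 143,187; top about 538,190) and the blue one on the right. Each label is at the far edge, and the shelf is slightly yawed. Next I'll fit the poses.

Run:
```python
from h import *
for n in("top","scene"):
    z=np.load(f"{n}.npz");p=z["p"];d=z["d"]
    viewer.grab_frame(n)
    for o,lo,hi in(("tray_yellow",.035,.068),("tray_blue",.035,.068),("shelf",.117,.131)):
        m=nets.silhouettes(o,n)
        if not m: print(n,o,"none");continue
        k=m[0]["mask"]&(d>0)&(p[...,2]>lo)&(p[...,2]<hi)
        k=cv2.morphologyEx(k.astype(np.uint8),cv2.MORPH_OPEN,np.ones((3,3)))>0
        q=p[k]; (cx,cy),(w,h),a=cv2.minAreaRect(q[:,:2].astype(np.float32))
        print(n,o,k.sum(),np.round([cx,cy,w,h],4),round(a,2),"z95",np.percentile(q[:,2],[5,50,95]).round(4))
    k=(d>0)&(p[...,0]>.62)&(p[...,0]<.9)&(abs(p[...,1]-.11)<.4)&(p[...,2]>.115)&(p[...,2]<.132)
    q=p[k];print(n,"board all",cv2.minAreaRect(q[:,:2].astype(np.float32)))
    # front edge line of board: min x for each y bin
    e=[(y,q[abs(q[:,1]-y)<.01,0].min()) for y in np.arange(-.15,.38,.03) if (abs(q[:,1]-y)<.01).any()]
    e=np.array(e);print("front edge fit",np.polyfit(e[:,0],e[:,1],1),e[:,1].round(3))
```

```text
top tray_yellow none
top tray_blue 8269 [ 0.5384 -0.0048  0.2253  0.1748] 84.57 z95 [0.0391 0.0465 0.0599]Traceback (most recent call last):
  File "<stdin>", line 11, in <module>
    return _quantile_unchecked(
        a, q, axis, out, overwrite_input, method, keepdims, weights)
    return _ureduce(a,
                    func=_quantile_ureduce_func,
    ...<5 lines>...
                    overwrite_input=overwrite_input,
                    method=method)
    r = func(a, **kwargs)
    result = _quantile(arr,
                       quantiles=q,
    ...<2 lines>...
                       out=out,
                       weights=wgt)
    slices_having_nans = np.isnan(arr[-1, ...])
                                  ~~~^^^^^^^^^
IndexError: index -1 is out of bounds for axis 0 with size 0
```

```bash
cat >> h.py <<'E'
def rect(q):
    b=cv2.boxPoints(cv2.minAreaRect(q[:,:2].astype(np.float32))); c=b.mean(0)
    e1,e2=b[1]-b[0],b[2]-b[1]; l,s=(e1,e2) if np.linalg.norm(e1)>np.linalg.norm(e2) else (e2,e1)
    yaw=(np.degrees(np.arctan2(l[1],l[0]))%180)-90   # long axis relative to world y, CCW
    return c.round(4),round(float(np.linalg.norm(l)),4),round(float(np.linalg.norm(s)),4),round(float(yaw),2)
def fit(n,p,d,x0=.43,x1=.67):
    z=p[...,2]
    def sel(k): return p[cv2.morphologyEx((k&(d>0)).astype(np.uint8),cv2.MORPH_OPEN,np.ones((3,3)))>0]
    y=(p[...,1]>.135)&(p[...,1]<.42); 
    print(n,"yellow",rect(sel(y&(p[...,0]>x0)&(p[...,0]<x1)&(z>.04)&(z<.068))))
    print(n,"blue",rect(sel((abs(p[...,1])<.13)&(p[...,0]>.43)&(p[...,0]<.65)&(z>.04)&(z<.068))))
    print(n,"board",rect(sel((p[...,0]>.6)&(p[...,0]<.95)&(abs(p[...,1]-.11)<.4)&(z>.117)&(z<.131))))
E
python3 - <<'E'
from h import *
for n in("top","scene"):
    z=np.load(f"{n}.npz"); fit(n,z["p"],z["d"])
E
```

```text
top yellow (array([0.555 , 0.2645], dtype=float32), 0.2257, 0.1745, 2.85)
top blue (array([ 0.5386, -0.0047], dtype=float32), 0.2255, 0.1744, -5.33)
top board (array([0.8141, 0.1084], dtype=float32), 0.5998, 0.296, -3.72)
scene yellow (array([0.5523, 0.2631], dtype=float32), 0.2261, 0.1724, 2.6)
scene blue (array([ 0.5363, -0.0064], dtype=float32), 0.2257, 0.1729, -5.48)
scene board (array([0.8121, 0.1069], dtype=float32), 0.599, 0.2961, -3.8)
```

Run:
```python
from h import *
from scipy.spatial.transform import Rotation as R
o=r.get_obs();M=R.from_rotvec(o["orientation"]).as_matrix();print(M.round(3))
T=np.linalg.inv(viewer.calibration("wrist")["world_to_cam"]);print("cam in tool",(M.T@(T[:3,3]-o["tcp_pos"])).round(3), o["clock"])
```

```text
[[ 0.     0.284 -0.959]
 [-0.    -0.959 -0.284]
 [-1.     0.    -0.   ]]
cam in tool [-0.143  0.001 -0.08 ] 0.6
```

```bash
python3 -m pendant '[85,0,-20,-44.3,0, 85,0,-20,-44.3,0, 85,0,-20,-44.3,0, 85,0,-20,-44.3,0, 85,0,-20,-44.3,0, 85,0,-20,-44.3,0, 85,0,-20,-44.3,0, 85,0,-20,-44.3,0, 85,0,-20,-44.3,0, 85,0,-20,-44.3,0, 85,0,-45.8,-13.6,0, 85,0,-45.8,-13.6,0, 85,0,-45.8,-13.6,0, 85,0,-45.8,-13.6,0, 85,0,-45.8,-13.6,0, 85,0,-45.8,-13.6,0, 85,0,-45.8,-13.6,0, 85,0,-45.8,-13.6,0, 85,0,-45.8,-13.6,0]'; python3 -m pendant '[85,0,-40.6,16,0, 85,0,-40.6,16,0, 85,0,-40.6,16,0, 85,0,-40.6,16,0, 85,0,-40.6,16,0, 85,0,0,0,0, 85,0,0,0,0]'; python3 -c "
from h import *
print(np.round(r.get_obs()['joints'],3))"
```

```text
clock: 2.98
tcp_pos: [0.56, 0.1017, 0.2316]
orientation: [2.068, 0.299, -2.066]
contact_force: [1.5, -0.3, -0.5]
grip_width: 0.0851
clock: 3.85
tcp_pos: [0.4261, 0.2717, 0.2314]
orientation: [2.067, 0.299, -2.066]
contact_force: [0.1, -0.4, -0.4]
grip_width: 0.085
[-0.322  0.228 -0.426  1.931  0.112  1.005 -2.081]
```

```bash
python3 -m pendant '[85,0,0,0,-0.164, 85,0,0,0,-0.164, 85,0,0,0,-0.164, 85,0,0,0,-0.164, 85,0,0,0,-0.164, 85,0,0,0,-0.164, 85,0,0,0,-0.164, 85,0,0,0,-0.164, 85,0,0,0,-0.164, 85,0,0,0,-0.164, 85,0,0,0,-0.164, 85,0,0,0,-0.164, 85,0,0,0,-0.164, 85,0,0,0,-0.164, 85,0,0,0,-0.164, 85,0,0,0,-0.164, 85,0,0,0,-0.164, 85,0,0,0,0, 85,0,0,0,0]'
python3 - <<'E'
from h import *
from scipy.spatial.transform import Rotation as R
o=r.get_obs();print(R.from_rotvec(o["orientation"]).as_matrix().round(3),np.round(o["joints"],3),o["tcp_pos"])
E
```

```text
clock: 6.22
tcp_pos: [0.4262, 0.2714, 0.2312]
orientation: [0.055, 1.57, -0.056]
contact_force: [-0.8, 0.2, 0.9]
grip_width: 0.0845
[[-0.     0.071  0.998]
 [-0.     0.998 -0.071]
 [-1.    -0.    -0.   ]] [ 0.054  0.314 -0.884  1.91   0.28   1.046  0.552] [0.4262419  0.27140435 0.23119247]
```

```bash
python3 -m pendant '[85,36,0,0,0, 85,36,0,0,0, 85,36,0,0,0, 85,36,0,0,0, 85,36,0,0,0, 85,35,0,0,0, 85,0,0,0,0, 85,0,0,10,0, 85,0,0,5,0, 85,0,0,5,0, 85,0,0,5,0, 85,0,0,5,0, 85,0,0,5,0, 85,0,0,5,0, 85,0,0,5,0, 85,0,0,5,0, 85,0,0,5,0, 85,0,0,5,0, 85,0,0,5,0, 85,0,0,0,0]'
python3 - <<'E'
from h import *
im,d=viewer.grab_frame("top");fit("top",cloud("top",d),d)
im2,d=viewer.grab_frame("scene");fit("scene",cloud("scene",d),d)
cv2.imwrite("pics/b.png",cv2.cvtColor(cv2.resize(np.hstack([im2,im]),(800,300)),cv2.COLOR_RGB2BGR))
E
```

```text
clock: 8.72
tcp_pos: [0.4916, 0.2672, 0.0162]
orientation: [0.052, 1.569, -0.053]
contact_force: [-1.2, 0.3, 0.1]
grip_width: 0.0849
top yellow (array([0.5876, 0.253 ], dtype=float32), 0.2262, 0.1739, -3.32)
top blue (array([ 0.5387, -0.0047], dtype=float32), 0.2255, 0.1745, -5.46)
top board (array([0.8148, 0.1084], dtype=float32), 0.5992, 0.2963, -3.84)
scene yellow (array([0.5293, 0.2497], dtype=float32), 0.234, 0.1112, 5.53)
scene blue (array([ 0.5355, -0.0062], dtype=float32), 0.2256, 0.1716, -5.35)
scene board (array([0.7878, 0.1874], dtype=float32), 0.448, 0.2249, -2.12)
```

View pics/b.png

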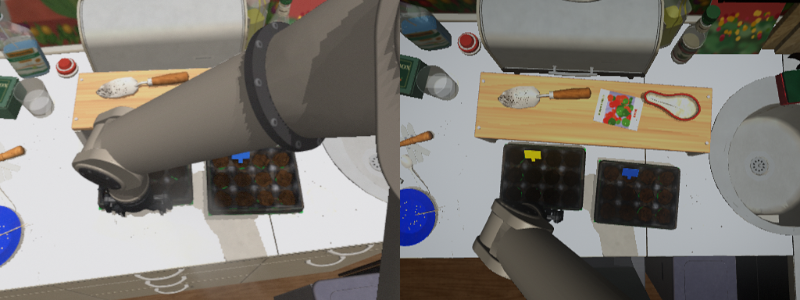

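The tray has squared up against both fingers (top view about 543,178), the blue tray has not moved, and the label still faces the shelf. It needs about 125 mm more, so I'll push 112 mm and measure again.

```bash
python3 -m pendant '[85,0,0,5,0, 85,0,0,7,0, 85,0,0,7,0, 85,0,0,7,0, 85,0,0,7,0, 85,0,0,7,0, 85,0,0,7,0, 85,0,0,7,0, 85,0,0,7,0, 85,0,0,7,0, 85,0,0,7,0, 85,0,0,7,0, 85,0,0,7,0, 85,0,0,7,0, 85,0,0,6,0, 85,0,0,5,0, 85,0,0,5,0, 85,0,0,0,0]'
python3 - <<'E'
from h import *
im,d=viewer.grab_frame("top");p=cloud("top",d);fit("top",p,d,.5,.8)
k=(d>0)&(p[...,2]>.045)&(p[...,2]<.066)&(p[...,1]>.13)&(p[...,1]<.38)&(p[...,0]>.5)&(p[...,0]<.7)
q=p[k];
for y in np.arange(.14,.37,.02):
    s=q[abs(q[:,1]-y)<.01]; print(round(y,2),s[:,0].min().round(4) if len(s) else None,end="; ")
cv2.imwrite("pics/c.png",cv2.cvtColor(im[100:384],cv2.COLOR_RGB2BGR))
E
```

```text
clock: 11.08
tcp_pos: [0.6032, 0.2605, 0.0165]
orientation: [0.052, 1.569, -0.052]
contact_force: [-0.6, -0.2, -0.1]
grip_width: 0.0851
top yellow (array([0.6492, 0.2716], dtype=float32), 0.2707, 0.0714, -3.82)
top blue (array([ 0.5386, -0.0049], dtype=float32), 0.226, 0.1742, -5.42)
top board (array([0.8105, 0.1084], dtype=float32), 0.5993, 0.2878, -3.84)
0.14 0.6078; 0.16 0.6058; 0.18 0.6079; 0.2 0.614; 0.22 0.6161; 0.24 0.6271; 0.26 0.6558; 0.28 0.6731; 0.3 0.6791; 0.32 None; 0.34 None; 0.36 None;
```

View pics/c.png

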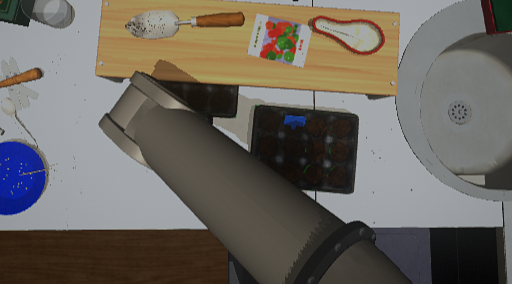

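The tray sticks out about 62 mm by both estimates, so I'll push 13 mm more. Then I'll back off, raise the arm and verify.

```bash
python3 -m pendant '[85,0,0,4,0, 85,0,0,5,0, 85,0,0,4,0, 85,0,0,0,0, 85,0,0,-5,0, 85,0,0,-20,0, 85,0,0,-40,0, 85,0,0,-40,0, 85,0,0,-40,0, 85,-50,0,-25,0, 85,-50,0,0,0, 85,-50,0,0,0, 85,0,-50,0,0, 85,0,-50,0,0, 85,0,-50,0,0, 85,0,-50,0,0, 85,0,-50,0,0, 85,0,-50,0,0, 85,0,0,0,0]'
python3 - <<'E'
from h import *
im,d=viewer.grab_frame("top");p=cloud("top",d);fit("top",p,d,.5,.8)
def edge(k,ys):
    q=p[k&(d>0)]; e=np.array([(y,np.percentile(q[abs(q[:,1]-y)<.006,0],1)) for y in ys]); f=np.polyfit(e[:,0],e[:,1],1); return f,np.abs(np.polyval(f,e[:,0])-e[:,1]).max()
z=p[...,2];X=p[...,0]
fb,rb=edge((z>.117)&(z<.131)&(X>.6)&(X<.9),np.arange(-.15,.38,.02))
ft,rt=edge((z>.045)&(z<.068)&(X>.55)&(X<.68),np.arange(.16,.34,.01))
a=np.arctan(fb[0]);print("board",fb,rb,"tray",ft,rt,"rel deg",np.degrees(np.arctan(ft[0])-a),"protrusion",(np.polyval(fb,.25)-np.polyval(ft,.25))*np.cos(a))
s=(z>.045)&(z<.068)&(X>.6)&(X<.65)&(p[...,1]>.1)&(p[...,1]<.4)&(d>0);print("tray y span",np.percentile(p[s][:,1],[.5,99.5]))
im2,_=viewer.grab_frame("scene")
cv2.imwrite("pics/d.png",cv2.cvtColor(cv2.resize(np.hstack([im2,im]),(800,300)),cv2.COLOR_RGB2BGR))
E
```

```text
clock: 13.5
tcp_pos: [0.4252, -0.0329, 0.166]
orientation: [0.056, 1.57, -0.06]
contact_force: [0.4, 0.9, 0.1]
grip_width: 0.0851
top yellow (array([0.6555, 0.2704], dtype=float32), 0.2682, 0.0591, -3.81)
top blue (array([ 0.5386, -0.005 ], dtype=float32), 0.2259, 0.1747, -5.4)
top board (array([0.8141, 0.1082], dtype=float32), 0.5998, 0.2951, -3.81)
board [0.06821313 0.65996206] 0.0006514836473496821 tray [0.0677369  0.60873851] 0.0008172090786423558 rel deg -0.02716046139664143 protrusion 0.05122357477085733
tray y span [0.10026749 0.35791848]
```

View pics/d.png

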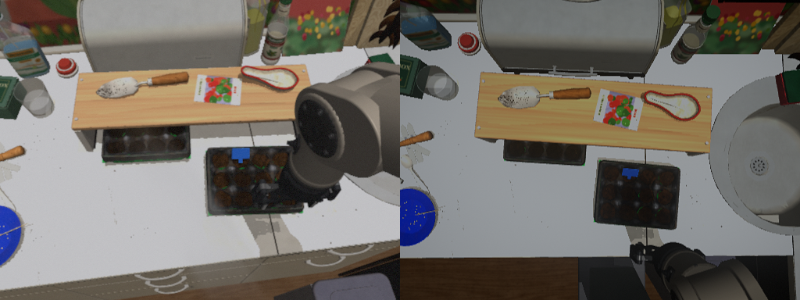

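The yellow tray is under the left half of the shelf (top view about 543,150), square, sticking out 51 mm. The blue tray is unmoved and the arm is clear.

```bash
python3 -c "
from h import *
print(r.hand_in())"
```

```text
the job is handed in; nothing more can be done
None
```

I pushed the yellow-label tray straight forward under the left half of the shelf with the open fingers low against its near side, then backed the arm off and handed the job in at about 13.5 s. No verdict is reported.

**Last checks (top camera):**
- **Finger hold:** the tray sticks out about 51 mm in front of the board, inside the 34–66 mm window.
- **Squareness:** it is within about 0.1° of the shelf edge.
- **Blue tray:** its position is unchanged to within 1 mm.
- **Arm:** clear of everything. Every force reading was 2 N or less, but these are taken only at the end of each move, so a brief peak would not show.

**Checks that failed or disagreed:**
- The silhouette network returned nothing for the yellow tray in the top view, so I fitted its pose from the depth image instead.
- The rectangle fit of the board took in something behind it (about 0.296 m deep instead of 0.170 m), so the final protrusion comes from lines fitted to the board and tray front edges.
- In my last check the tray's sideways span picked up part of the blue tray, so I did not use it. Its sideways position, about 0.13 m in the shelf frame against a limit of 0.168 m, is taken from the fit partway through the push.
- I judged that the tray lies flat by its rim height and from the pictures; I did not measure its tilt.

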